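Set out the sockets by size

ROBOT

A 6-joint arm with a two-finger parallel gripper is mounted at the origin on the work surface. World frame = base frame: x ahead of the robot, y to its left, z up, the work surface at z = 0. Lengths are in m, angles in rad, forces in N, time in s.
With the tool pointing down it reaches from about 0.3 to 0.875 m from the base axis. Payload 4.2 kg.
Tool frame: the origin (TCP) lies on the centre line of the jaws, within the pads' length; the fingertips stand 19 mm ahead of it and the grasp point (between the pads) is the TCP; z points along the fingers, y is the line along which they close (so a half turn about z gives the same grasp; the last joint's range is limited). The gripper opens to 85 mm and grips with 20 to 120 N. Pads are 22 mm wide; open, the fingers measure 114 mm over their backs; the gripper's body (76 mm by 85 mm) begins 54 mm behind the grasp point. The pads swing forward as they close: fully open they stand 13 mm farther back than shut.
Start: joints at [-1.213, 0.32, 1.565, -0, 1.257, -0.02], TCP at [0.212, -0.534, 0.25] pointing down, gripper open.
Joint ranges: [-3.11, 3.11], [-0.84, 2.01], [0.21, 2.61], [-1.34, 4.49], [0.05, 2.63], [-2.56, 2.56]. Speed limits (rad/s): [2.57, 2.57, 3.14, 3.14, 3.14, 3.14].

INTERFACE

Orientations are given as a rotation vector (axis times angle).
In Python, from bench import bot gives the robot as it stands.
- The arm moves only by the tool arm_command, never from a script. Its arguments are lists of equal length, an entry for each row: "delta_pos": the shift along the tool's x, y, z in mm, a list of three; "dr": the turn, a rotation vector about the tool's x, y, z in degrees, a list of three; "grip": the closure in counts, from 0 (fully open) to 255 (shut). In form: {"delta_pos": [[dx, dy, dz], ...], "dr": [[ax, ay, az], ...], "grip": [grip, ...]}. A call has 1 to 20 rows; each row shifts and turns the commanded pose from where the row before left it, along the tool's axes as they then stand; what a row does not reach is not made up. A row lasts 1/12 s, in which the tool goes at most 41.7 mm and 7.16 degrees, less where a joint would pass 70% of its speed; a pose out of reach is approached as far as the arm can. A call is refused whole if a number of a shift passes 41.7 or a number of a turn 7.16, either way. A call with a gripper value outside its range is refused whole. The fingers move at their own pace and stop on an object; "force" is the grip in N (left out, the last holds). Time passes only in rows, so rows that do not move let the fingers close. It gives the time, the measured TCP pose, the force, the opening and the grip force at its end, in the units of the state.
- bot.get_obs(): the state, without advancing time (a new reading comes with each control period).
- bot.camera(name): name is "side" or "top" or "wrist"; returns the picture (420x560x3 uint8, red, green, blue); there is no depth.
- bot.calibration(name): a dict with "mtx" (3x3 intrinsics, pixels), "rvec" (rotation vector, rad) and "tvec" (3), from world to camera coordinates, as OpenCV has them; the wrist camera has in their place "T_tool_cam" (4x4, takes a point from camera to tool coordinates, whose origin is the TCP and whose axes are the flange's). Camera axes: x right, y down, z forward; pixel columns grow to the right and rows downward; lengths in m; the calibration is good to about 2 mm. The wrist camera is an equidistant fisheye: a pixel r from the principal point sees the ray r / f radians off the axis. A picture is of the moment at which its call begins: read the wrist's pose just before it. calibration takes no time and is no camera call.
- bot.finish_job(): hands the job in; it is judged then, once.
The state is a dict: "time": time; "joint_positions": joint angles; "joint_velocities": joint speeds; "tau": joint torques, N m; "eef_pos": TCP position; "tool_rot": TCP orientation; "wrist_force": force on the tool from outside, world axes, zero at the start; "ft_torque": the same for the moment, N m; "finger_gap": finger opening in m; "gripper_force": force on a finger pad.
Only numpy, scipy, OpenCV 4.12 (cv2) and the standard library are available. Lean on these libraries where they do the work, as an engineer would, in place of code of your own. Each camera call takes 0.05 s, during which the arm holds its last target. There are 200 camera calls.

TASK

Stand the four loose steel sockets upright, mouth up, on the four white marks of the blue strip, one centred on each mark, in order of size: the largest next to the red end stop and each one after it smaller, the smallest next to the black stop. Leave the green oil tin standing where it is.

Things in the scene. Friction and masses are not known exactly. Their poses are not given: they have to be found in the camera images.
- socket_xl_mid (a point): The largest of four loose steel spanner sockets: a round upright cylinder 46 mm in diameter and 80 mm tall with an open hexagonal mouth on top and a coloured band (orange) round it. It stands mouth up on the bench. The point is its centre, half-way up (40 mm above its foot); z is its axis, up. About 500 g.
- socket_l_mid (a point): The second largest of four loose steel spanner sockets: a round upright cylinder 38 mm in diameter and 68 mm tall with an open hexagonal mouth on top and a coloured band (blue) round it. It stands mouth up on the bench. The point is its centre, half-way up (34 mm above its foot); z is its axis, up. About 320 g.
- socket_m_mid (a point): The second smallest of four loose steel spanner sockets: a round upright cylinder 31 mm in diameter and 58 mm tall with an open hexagonal mouth on top and a coloured band (green) round it. It stands mouth up on the bench. The point is its centre, half-way up (29 mm above its foot); z is its axis, up. About 190 g.
- socket_s_mid (a point): The smallest of four loose steel spanner sockets: a round upright cylinder 24 mm in diameter and 48 mm tall with an open hexagonal mouth on top and a coloured band (yellow) round it. It stands mouth up on the bench. The point is its centre, half-way up (24 mm above its foot); z is its axis, up. About 100 g.
- mark_a: One of four equal flat white round marks, 54 mm across, in a straight row 75 mm apart (order a, b, c, d) on a fixed flat blue strip 365 mm long, 64 mm wide and 10 mm thick lying on the bench; an outer mark, at the strip's left end (+y side). Origin: the mark's centre on the strip's top face, 10 mm above the bench. z is up; y runs along the row, from d towards a. Where the strip lies and its yaw change from start to start.
- mark_b: One of four equal flat white round marks, 54 mm across, in a straight row 75 mm apart (order a, b, c, d) on a fixed flat blue strip 365 mm long, 64 mm wide and 10 mm thick lying on the bench; inner mark, next to mark_a. Origin: the mark's centre on the strip's top face, 10 mm above the bench. z is up; y runs along the row, from d towards a. Where the strip lies and its yaw change from start to start.
- mark_c: One of four equal flat white round marks, 54 mm across, in a straight row 75 mm apart (order a, b, c, d) on a fixed flat blue strip 365 mm long, 64 mm wide and 10 mm thick lying on the bench; inner mark, next to mark_d. Origin: the mark's centre on the strip's top face, 10 mm above the bench. z is up; y runs along the row, from d towards a. Where the strip lies and its yaw change from start to start.
- mark_d: One of four equal flat white round marks, 54 mm across, in a straight row 75 mm apart (order a, b, c, d) on a fixed flat blue strip 365 mm long, 64 mm wide and 10 mm thick lying on the bench; the other outer mark, at the strip's right end (-y side). Origin: the mark's centre on the strip's top face, 10 mm above the bench. z is up; y runs along the row, from d towards a. Where the strip lies and its yaw change from start to start.
- stop_red: Red end stop: a fixed block 14 mm thick along the row, 60 mm across it and 22 mm high, standing on one end of the blue strip, 59.5 mm beyond the centre of the outer mark there. It may be at either end; a like block in black is at the other. Origin: centre of its underside, 10 mm above the bench.
- oil_tin_mid (a point): Small loose green oil tin with a white label and a narrow neck, 44 mm in diameter, 75 mm tall, standing upright on the bench near the sockets; a bystander. The point is its centre, 37.5 mm above its foot.
Things that resemble listed ones, but are neither listed nor needed, are in the scene too. What is shaped like the part that bears socket_l_mid but brown is not meant. Leave any brown look-alike of the part that bears socket_m_mid alone.

How it is judged:
By the outcome, as a careful person would: the job done as asked, in the order asked, and still so for the second after the job is handed in, with the robot touching nothing.
It also fails if it takes over 96 s, if anything falls off the work surface, if the arm or the gripper's body presses on something with over 40 N, if the wrist force passes 120 N, or if a joint passes its speed limit or range.

## Working session

There is one attempt and no reset: what is moved stays moved. The work goes in short steps, Python scripts to look and compute and a tool call to move; the robot and the scene stay as the last step left them, time stands still between calls to the robot, and variables do not carry over. Pictures are saved under pics/ and viewed, at most 14 in all, crops included, and the job is handed in when it is done.

Besides the shell and the picture viewer there is one more tool, called in YAML: its name, and indented under it one key for each argument. arm_command: Moves the arm, as the interface text tells. Its arguments: {"type":"object","properties":{"delta_pos":{"type":"array"},"dr":{"type":"array"},"grip":{"type":"array"},"force":{"type":"number"}},"required":["delta_pos","dr","grip"]}

```bash
mkdir -p pics; python3 - <<'E'
from bench import bot
import cv2
o=bot.get_obs();print(o)
for n in("top","side"):
    cv2.imwrite(f"pics/{n}0.png",bot.camera(n)[:,:,::-1])
    print(n,bot.calibration(n))
print(bot.calibration("wrist"))
E
```

```text
{'time': 0.0, 'joint_positions': array([-1.21301195e+00,  3.20289090e-01,  1.56568086e+00, -3.40509627e-06,
        1.25742246e+00, -1.99882850e-02]), 'joint_velocities': array([ 0.00098803,  0.00099473,  0.00153742, -0.00165115, -0.00040327,
       -0.00135905]), 'tau': array([ 1.35888462e-03, -4.15516949e+01, -2.34160995e+01, -9.48833690e-05,
        8.01935879e-03, -3.62503371e-06]), 'eef_pos': array([ 0.21193693, -0.53402947,  0.24948315]), 'tool_rot': array([-3.08397373e+00, -5.89550214e-01,  4.79960531e-04]), 'wrist_force': array([0.6728069 , 0.5920334 , 0.70864669]), 'ft_torque': array([ 0.03823547, -0.02929248, -0.06316598]), 'gripper_force': 0.0, 'finger_gap': 0.08515533301889164}
top {'mtx': array([[404.59698734,   0.        , 279.18362067],
       [  0.        , 404.59698734, 207.95755323],
       [  0.        ,   0.        ,   1.        ]]), 'rvec': array([ 2.18547337, -2.14052321,  0.11610986]), 'tvec': array([-0.02055844,  0.61499971,  0.86584966])}
side {'mtx': array([[385.91061745,   0.        , 277.64569531],
       [  0.        , 385.91061745, 212.92237143],
       [  0.        ,   0.        ,   1.        ]]), 'rvec': array([ 2.24465262, -0.14518197,  0.06884621]), 'tvec': array([-0.60721251,  0.1088373 ,  0.65196009])}
{'mtx': array([[325.1922621 ,   0.        , 278.528617  ],
       [  0.        , 325.1922621 , 206.46172645],
       [  0.        ,   0.        ,   1.        ]]), 'T_tool_cam': array([[-1.26819131e-03, -9.65728776e-01, -2.59550233e-01,
         6.56783387e-02],
       [ 9.99999112e-01, -1.33092889e-03,  6.59838903e-05,
         1.19560637e-03],
       [-4.09165445e-04, -2.59549919e-01,  9.65729606e-01,
        -1.23533949e-01],
       [ 0.00000000e+00,  0.00000000e+00,  0.00000000e+00,
         1.00000000e+00]])}
```

View pics/top0.png

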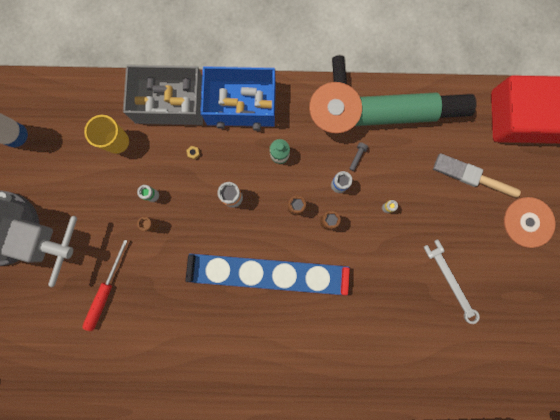

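View pics/side0.png

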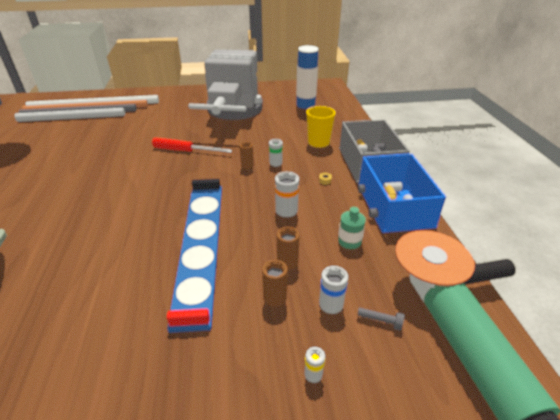

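The top view shows these socket-like shapes: orange band (230,195), blue band (343,182), green band (148,193), yellow band (391,207). The brown ones at (145,224), (297,205) and (331,220) are look-alikes to leave alone. The tin is at (280,150). The marks run from (218,271) to (318,278), with the red stop on the right at (346,281). I'll confirm the four banded ones in one crop and measure them.

```bash
cat > h.py <<'E'
import numpy as np, cv2
from bench import bot
from scipy.spatial.transform import Rotation as R
def ray(name,uv,obs=None):
    c=bot.calibration(name);K=c["mtx"]
    if name=="wrist":
        d=(np.array(uv,float)-K[:2,2])/K[0,0];t=np.linalg.norm(d)
        v=np.r_[d/max(t,1e-9)*np.sin(t),np.cos(t)]
        T=c["T_tool_cam"];Rt=R.from_rotvec(obs["tool_rot"]).as_matrix()
        return obs["eef_pos"]+Rt@T[:3,3],Rt@T[:3,:3]@v
    Rm=cv2.Rodrigues(c["rvec"])[0]
    return -Rm.T@c["tvec"],Rm.T@np.linalg.inv(K)@np.r_[uv,1.]
def onz(name,uv,z,obs=None):
    o,d=ray(name,uv,obs);return (o+d*(z-o[2])/d[2])
def proj(name,P):
    c=bot.calibration(name);return cv2.projectPoints(np.array([P],float),c["rvec"],c["tvec"],c["mtx"],None)[0].ravel()
def two(uvt,uvs):
    a,u=ray("top",uvt);b,v=ray("side",uvs)
    s=np.linalg.lstsq(np.c_[u,-v],b-a,rcond=None)[0]
    return (a+u*s[0]+b+v*s[1])/2,np.linalg.norm(a+u*s[0]-b-v*s[1])
E
python3 - <<'E'
from h import *
np.set_printoptions(precision=4,suppress=True)
im=cv2.imread("pics/top0.png")
# marks
m=cv2.inRange(im[240:310,180:370],(150,150,150),(255,255,255))
n,l,s,c=cv2.connectedComponentsWithStats(m)
for i in range(1,n):
    if s[i,4]>100: print("mark",c[i]+[180,240],s[i,4],onz("top",c[i]+[180,240],.01))
print("red",onz("top",(346,281),.03),"base",proj("top",(0,0,0)))
# mouths: approx top centres
for k,uv,h in(("xl",(229,192),.08),("l",(343,179),.068),("m",(147,191),.058),("s",(390,206),.048),("tin",(279,146),.075),("b1",(145,223),.058),("b2",(297,204),.068),("b3",(331,218),.068)):
    print(k,onz("top",uv,h))
cr=[im[y-25:y+25,x-33:x+33] for x,y in((230,192),(343,182),(148,193),(391,207))]
cr=[cv2.resize(c,None,fx=6,fy=6,interpolation=cv2.INTER_CUBIC) for c in cr]
cv2.imwrite("pics/crop.png",np.vstack([np.hstack(cr[:2]),np.hstack(cr[2:])]))
E
```

```text
mark [217.3912 269.8828] 478 [0.4752 0.1282 0.01  ]
mark [250.5418 272.6109] 478 [0.4707 0.0535 0.01  ]
mark [283.9061 275.2714] 479 [ 0.4663 -0.0214  0.01  ]
mark [317.3008 278.0021] 482 [ 0.4619 -0.0963  0.01  ]
red [ 0.4579 -0.1574  0.03  ] base [269.577  495.3366]
xl [0.642  0.0991 0.08  ]
l [ 0.6772 -0.1442  0.068 ]
m [0.6438 0.2804 0.058 ]
s [ 0.6231 -0.2503  0.048 ]
tin [ 0.7453 -0.0047  0.075 ]
b1 [0.574  0.2808 0.058 ]
b2 [ 0.6208 -0.0459  0.068 ]
b3 [ 0.5923 -0.1189  0.068 ]
```

View pics/crop.png

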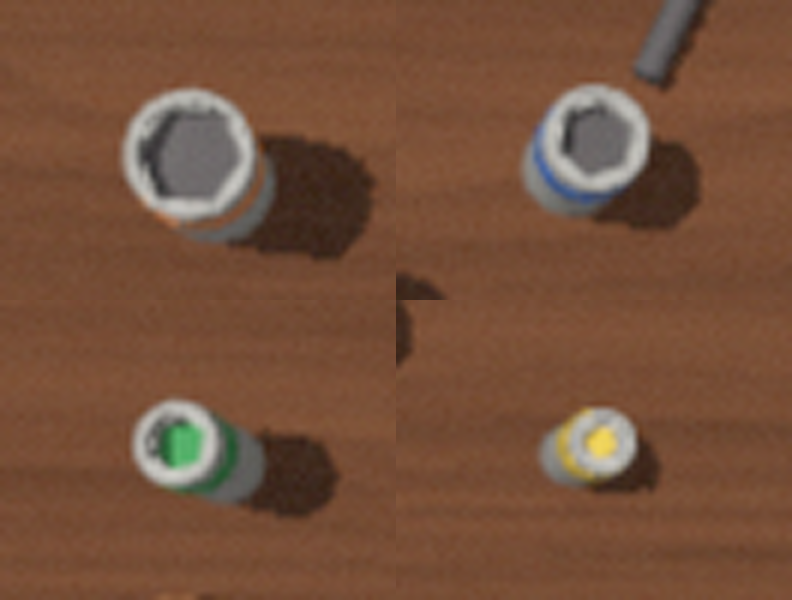

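The crop confirms the four: XL with the orange band at (228.3,192.3), L blue (343.3,179.6), M green (144.3,191.6), S yellow (391.1,205.3), all mouth up. Red is on the −y side, so XL→d, L→c, M→b, S→a. First I turn the tool so the jaws close across the row.

```bash
cat >> h.py <<'E'
np.set_printoptions(precision=4,suppress=True)
def go(P,yaw=None,o=None):
    "tool-frame shift in mm to world P (and turn about tool z, deg, to bring tool y to world angle yaw)"
    o=o or bot.get_obs();Rt=R.from_rotvec(o["tool_rot"]).as_matrix()
    tw=0
    if yaw is not None:
        a=np.degrees(np.arctan2(Rt[1,1],Rt[0,1]));tw=(yaw-a+180)%360-180
        Rt=R.from_rotvec([0,0,np.radians(tw)]).as_matrix()@Rt
    return Rt.T@(np.array(P)-o["eef_pos"])*1000,-tw
E
python3 - <<'E'
from h import *
for k,uv,h in(("xl",(228.25,192.25),.08),("l",(343.25,179.6),.068),("m",(144.25,191.6),.058),("s",(391.1,205.25),.048)):
    print(k,onz("top",uv,h))
P=onz("top",(228.25,192.25),.08);P[2]=.2
print(go(P,-3.4), R.from_rotvec(bot.get_obs()["tool_rot"]).as_matrix())
E
```

```text
xl [0.6414 0.1006 0.08  ]
l [ 0.6759 -0.1447  0.068 ]
m [0.6424 0.2863 0.058 ]
s [ 0.6248 -0.2527  0.048 ]
(array([659.0598, 391.1545,  48.9143]), np.float64(-64.9496822052102)) [[ 0.9295  0.3689 -0.0006]
 [ 0.3689 -0.9295  0.0015]
 [ 0.     -0.0016 -1.    ]]
```

arm_command:
  delta_pos:
    - [0, 0, 0]
    - [0, 0, 0]
    - [0, 0, 0]
    - [0, 0, 0]
    - [0, 0, 0]
    - [0, 0, 0]
    - [0, 0, 0]
    - [0, 0, 0]
    - [0, 0, 0]
    - [0, 0, 0]
  dr:
    - [0, 0, -6.5]
    - [0, 0, -6.5]
    - [0, 0, -6.5]
    - [0, 0, -6.5]
    - [0, 0, -6.5]
    - [0, 0, -6.5]
    - [0, 0, -6.5]
    - [0, 0, -6.5]
    - [0, 0, -6.5]
    - [0, 0, -6.5]
  grip: [0, 0, 0, 0, 0, 0, 0, 0, 0, 0]
  force: 40

```text
time: 0.93
eef_pos: [0.212, -0.5342, 0.2498]
tool_rot: [-2.279, -2.161, -0.001]
wrist_force: [0.3, -0.4, -0.2]
finger_gap: 0.0857
gripper_force: 0.0
```

arm_command:
  delta_pos:
    - [33, 19.5, 2.5]
    - [33, 19.5, 2.5]
    - [33, 19.5, 2.5]
    - [33, 19.5, 2.5]
    - [33, 19.5, 2.5]
    - [33, 19.5, 2.5]
    - [33, 19.5, 2.5]
    - [33, 19.5, 2.5]
    - [33, 19.5, 2.5]
    - [33, 19.5, 2.5]
    - [33, 19.5, 2.5]
    - [33, 19.5, 2.5]
    - [33, 19.5, 2.5]
    - [33, 19.5, 2.5]
    - [33, 19.5, 2.5]
    - [33, 19.5, 2.5]
    - [33, 19.5, 2.5]
    - [33, 19.5, 2.5]
    - [33, 19.5, 2.5]
    - [33, 19.5, 2.5]
  dr:
    - [0, 0, 0]
    - [0, 0, 0]
    - [0, 0, 0]
    - [0, 0, 0]
    - [0, 0, 0]
    - [0, 0, 0]
    - [0, 0, 0]
    - [0, 0, 0]
    - [0, 0, 0]
    - [0, 0, 0]
    - [0, 0, 0]
    - [0, 0, 0]
    - [0, 0, 0]
    - [0, 0, 0]
    - [0, 0, 0]
    - [0, 0, 0]
    - [0, 0, 0]
    - [0, 0, 0]
    - [0, 0, 0]
    - [0, 0, 0]
  grip: [0, 0, 0, 0, 0, 0, 0, 0, 0, 0, 0, 0, 0, 0, 0, 0, 0, 0, 0, 0]

```text
time: 2.6
eef_pos: [0.6405, 0.1034, 0.1996]
tool_rot: [-2.285, -2.156, 0.002]
wrist_force: [0.8, -0.8, -0.7]
finger_gap: 0.0851
gripper_force: 0.0
```

arm_command:
  delta_pos:
    - [0, 0, 0]
    - [0, 0, 0]
  dr:
    - [0, 0, 0]
    - [0, 0, 0]
  grip: [0, 0]

```text
time: 2.77
eef_pos: [0.6402, 0.1032, 0.1988]
tool_rot: [-2.282, -2.158, 0.003]
wrist_force: [-0.6, -0.7, 0.2]
finger_gap: 0.0852
gripper_force: 0.0
```

```bash
python3 - <<'E'
from h import *
o=bot.get_obs();print(o["eef_pos"],R.from_rotvec(o["tool_rot"]).as_matrix())
cv2.imwrite("pics/w1.png",bot.camera("wrist")[:,:,::-1])
E
```

```text
[0.6402 0.1032 0.1988] [[ 0.0555  0.9985 -0.0021]
 [ 0.9985 -0.0555 -0.0006]
 [-0.0007 -0.002  -1.    ]]
```

View pics/w1.png

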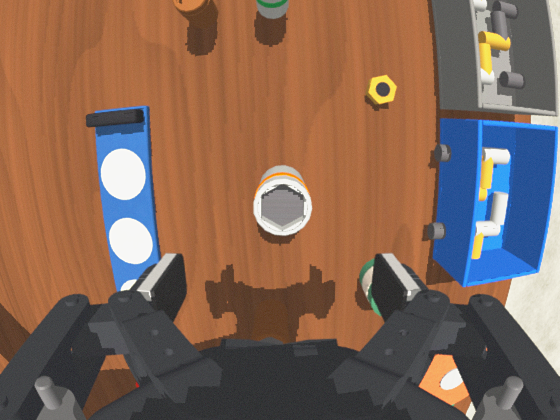

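The wrist view shows the XL mouth at about (282,206), with marks a and b at (123,174) and (130,241) and the tin at the lower right, clear of the fingers.

```bash
cat >> h.py <<'E'
def blob(im,uv,z,obs,rad,thr=185,name="wrist"):
    "round white thing of radius rad (m) nearest pixel uv (BGR im): contour cast on plane z, then circle fit"
    g=im.min(2);m=((g>thr)&((im.max(2).astype(int)-g)<35)).astype(np.uint8)
    m=cv2.morphologyEx(m,cv2.MORPH_OPEN,np.ones((2,2)))
    cs=[c for c in cv2.findContours(m,cv2.RETR_EXTERNAL,cv2.CHAIN_APPROX_NONE)[0] if len(c)>25]
    c=min(cs,key=lambda c:np.linalg.norm(c[:,0].mean(0)-uv))[:,0]
    h=cv2.convexHull(c)[:,0]
    P=np.array([onz(name,p,z,obs)[:2] for p in h])
    x=np.linalg.lstsq(np.c_[2*P,np.ones(len(P))],(P**2).sum(1),rcond=None)[0]
    r=np.sqrt(x[2]+x[:2]@x[:2])
    return np.r_[x[:2],z],r,np.abs(np.linalg.norm(P-x[:2],axis=1)-r).max()
E
python3 - <<'E'
from h import *
o=bot.get_obs();im=cv2.imread("pics/w1.png")
for n,uv,z,r in(("xl",(282,206),.08,.023),("a",(123,174),.01,.027),("b",(130,241),.01,.027)): print(n,blob(im,uv,z,o,r))
P=blob(im,(282,206),.08,o,.023)[0];P[2]=.045;print(go(P))
E
```

```text
xl (array([0.6433, 0.1001, 0.08  ]), np.float64(0.02298963727345116), np.float64(0.00102649943067281))
a (array([0.4769, 0.1257, 0.01  ]), np.float64(0.02723319310383974), np.float64(0.00019555769582712407))
b (array([0.4722, 0.0507, 0.01  ]), np.float64(0.027215968561952547), np.float64(0.00031346344939916365))
(array([ -1.4527,   4.1807, 154.233 ]), 0)
```

arm_command:
  delta_pos:
    - [-1.5, 4, 20]
    - [0, 0, 35]
    - [0, 0, 35]
    - [0, 0, 35]
    - [0, 0, 20]
    - [0, 0, 9]
    - [0, 0, 0]
    - [0, 0, 0]
    - [0, 0, 0]
    - [0, 0, 0]
    - [0, 0, 0]
    - [0, 0, 0]
    - [0, 0, 0]
    - [0, 0, 0]
    - [0, 0, 0]
  dr:
    - [0, 0, 0]
    - [0, 0, 0]
    - [0, 0, 0]
    - [0, 0, 0]
    - [0, 0, 0]
    - [0, 0, 0]
    - [0, 0, 0]
    - [0, 0, 0]
    - [0, 0, 0]
    - [0, 0, 0]
    - [0, 0, 0]
    - [0, 0, 0]
    - [0, 0, 0]
    - [0, 0, 0]
    - [0, 0, 0]
  grip: [0, 0, 0, 0, 0, 0, 0, 255, 255, 255, 255, 255, 255, 255, 255]
  force: 50

```text
time: 4.07
eef_pos: [0.6442, 0.0999, 0.0485]
tool_rot: [2.285, 2.155, 0.002]
wrist_force: [-2.3, -0.9, 5.2]
finger_gap: 0.0445
gripper_force: 51.4
```

```bash
python3 - <<'E'
from h import *
o=bot.get_obs();print(o["eef_pos"],o["finger_gap"],o["wrist_force"],o["gripper_force"])
im=bot.camera("wrist")[:,:,::-1].copy();cv2.imwrite("pics/w2.png",im)
try: print(blob(im,(282,300),.08,o,.023))
except Exception as e: print(e)
E
```

```text
[0.6442 0.0999 0.0485] 0.044518185784463454 [-2.3021 -0.9166  5.1735] 51.41858696937561
(array([0.6461, 0.1092, 0.08  ]), np.float64(0.019921731714887023), np.float64(0.0024159823339199894))
```

View pics/w2.png

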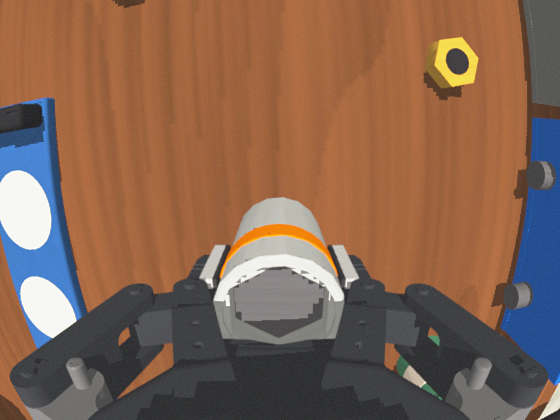

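arm_command:
  delta_pos:
    - [0, 0, -15]
    - [0, 0, -35]
    - [0, 0, -40]
    - [0, 0, -40]
    - [-26, -21.2, 0]
    - [-26, -21.2, 0]
    - [-26, -21.2, 0]
    - [-26, -21.2, 0]
    - [-26, -21.2, 0]
    - [-26, -21.2, 0]
    - [-26, -21.2, 0]
    - [-26, -21.2, 0]
    - [0, 0, 0]
    - [0, 0, 0]
    - [0, 0, 0]
  dr:
    - [0, 0, 0]
    - [0, 0, 0]
    - [0, 0, 0]
    - [0, 0, 0]
    - [0, 0, 0]
    - [0, 0, 0]
    - [0, 0, 0]
    - [0, 0, 0]
    - [0, 0, 0]
    - [0, 0, 0]
    - [0, 0, 0]
    - [0, 0, 0]
    - [0, 0, 0]
    - [0, 0, 0]
    - [0, 0, 0]
  grip: [255, 255, 255, 255, 255, 255, 255, 255, 255, 255, 255, 255, 255, 255, 255]

```text
time: 5.37
eef_pos: [0.4626, -0.0978, 0.1766]
tool_rot: [2.286, 2.154, 0.001]
wrist_force: [0.6, 0.4, -5.4]
finger_gap: 0.0448
gripper_force: 53.5
```

```bash
python3 - <<'E'
from h import *
o=bot.get_obs();print(o["eef_pos"],o["finger_gap"],R.from_rotvec(o["tool_rot"]).as_matrix())
im=bot.camera("wrist")[:,:,::-1].copy();cv2.imwrite("pics/w3.png",im)
g=im.min(2);m=(g>185).astype(np.uint8)
for c in cv2.findContours(m,cv2.RETR_EXTERNAL,cv2.CHAIN_APPROX_NONE)[0]:
    if cv2.contourArea(c)>300:
        uv=c[:,0].mean(0);print(uv,*blob(im,uv,.01,o,.027))
E
```

```text
[ 0.4626 -0.0978  0.1766] 0.04484493881366692 [[ 0.0592  0.9982  0.0011]
 [ 0.9982 -0.0592  0.0001]
 [ 0.0001  0.0011 -1.    ]]
[552.6222 389.5333] [ 1.0061 -0.5033  0.01  ] 0.06938545737371438 0.002157602014133092
[276.1667 274.81  ] [ 0.4579 -0.2241  0.01  ] 0.06551502846843595 0.010847768731746657
[509.043  242.3333] [ 0.7317 -0.1731  0.01  ] 0.023242303873571856 0.0006263925651573306
[278.3106 185.0932] [ 0.4642 -0.0975  0.01  ] 0.027015151593345305 0.0004227598770536467
[278.3216 107.8538] [ 0.4688 -0.0227  0.01  ] 0.027075972520084042 0.00021706503988121878
[278.3234  26.982 ] [0.4733 0.0523 0.01  ] 0.02717829189641167 0.0006927702588552485
```

View pics/w3.png

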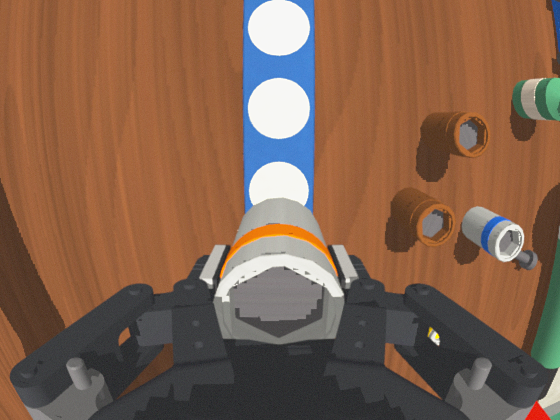

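The wrist view shows marks b, c, d at u≈278.3, v = 27, 108, 185 (d partly hidden behind the socket), lined up with the held XL socket (centre u≈279.5). I lower it in two steps.

arm_command:
  delta_pos:
    - [0, 0, 30]
    - [0, 0, 30]
    - [0, 0, 30]
    - [0, 0, 15]
    - [0, 0, 5]
    - [0, 0, 0]
    - [0, 0, 0]
  dr:
    - [0, 0, 0]
    - [0, 0, 0]
    - [0, 0, 0]
    - [0, 0, 0]
    - [0, 0, 0]
    - [0, 0, 0]
    - [0, 0, 0]
  grip: [255, 255, 255, 255, 255, 255, 255]

```text
time: 6.0
eef_pos: [0.4638, -0.0976, 0.0669]
tool_rot: [2.283, 2.156, 0.001]
wrist_force: [1.0, 1.1, -5.5]
finger_gap: 0.0448
gripper_force: 53.3
```

arm_command:
  delta_pos:
    - [0, -1, 3]
    - [0, 0, 3]
    - [0, 0, 1.5]
    - [0, 0, 0]
    - [0, 0, 0]
  dr:
    - [0, 0, 0]
    - [0, 0, 0]
    - [0, 0, 0]
    - [0, 0, 0]
    - [0, 0, 0]
  grip: [255, 255, 255, 255, 255]

```text
time: 6.42
eef_pos: [0.4616, -0.0979, 0.0591]
tool_rot: [2.285, 2.155, 0.0]
wrist_force: [-0.8, 0.7, -4.7]
finger_gap: 0.0449
gripper_force: 53.3
```

arm_command:
  delta_pos:
    - [0, 0, 1]
    - [0, 0, 0]
    - [0, 0, 0]
  dr:
    - [0, 0, 0]
    - [0, 0, 0]
    - [0, 0, 0]
  grip: [255, 255, 255]

```text
time: 6.67
eef_pos: [0.4618, -0.0979, 0.0585]
tool_rot: [2.285, 2.155, 0.001]
wrist_force: [-1.2, 0.1, 2.3]
finger_gap: 0.045
gripper_force: 54.1
```

arm_command:
  delta_pos:
    - [0, 0, 1]
    - [0, 0, 0]
    - [0, 0, 0]
  dr:
    - [0, 0, 0]
    - [0, 0, 0]
    - [0, 0, 0]
  grip: [255, 255, 255]

```text
time: 6.92
eef_pos: [0.4618, -0.0979, 0.0584]
tool_rot: [2.285, 2.155, 0.001]
wrist_force: [-3.5, 1.5, 11.5]
finger_gap: 0.0452
gripper_force: 55.4
```

arm_command:
  delta_pos:
    - [0, 0, -0.8]
    - [0, 0, 0]
    - [0, 0, 0]
    - [0, 0, 0]
    - [0, 0, 0]
    - [0, 0, -10]
    - [0, 0, -35]
    - [0, 0, -40]
    - [0, 0, -40]
    - [0, 0, -15]
    - [0, 0, 0]
    - [0, 0, 0]
  dr:
    - [0, 0, 0]
    - [0, 0, 0]
    - [0, 0, 0]
    - [0, 0, 0]
    - [0, 0, 0]
    - [0, 0, 0]
    - [0, 0, 0]
    - [0, 0, 0]
    - [0, 0, 0]
    - [0, 0, 0]
    - [0, 0, 0]
    - [0, 0, 0]
  grip: [255, 0, 0, 0, 0, 0, 0, 0, 0, 0, 0, 0]

```text
time: 7.92
eef_pos: [0.4617, -0.0978, 0.1981]
tool_rot: [2.284, 2.154, 0.002]
wrist_force: [-0.3, -0.1, -0.2]
finger_gap: 0.0856
gripper_force: 0.0
```

```bash
python3 - <<'E'
from h import *
o=bot.get_obs();print(o["eef_pos"],o["finger_gap"])
im=bot.camera("wrist")[:,:,::-1].copy();cv2.imwrite("pics/w4.png",im)
g=im.min(2);m=(g>185).astype(np.uint8)
for c in cv2.findContours(m,cv2.RETR_EXTERNAL,cv2.CHAIN_APPROX_NONE)[0]:
    if cv2.contourArea(c)>300:
        uv=c[:,0].mean(0)
        for z in(.01,.09,.068):
            b=blob(im,uv,z,o,.027)
            if b[1]<.03: print(uv,z,*b)
E
```

```text
[ 0.4617 -0.0978  0.1981] 0.08557668603240902
[400.9175 273.6289] 0.09 [ 0.5477 -0.1717  0.09  ] 0.028474798963715648 0.004035838508790874
[155.9043 273.1596] 0.01 [ 0.3226 -0.1935  0.01  ] 0.02922548995919035 0.020155567139496584
[155.9043 273.1596] 0.09 [ 0.3594 -0.1524  0.09  ] 0.0217233948028673 0.014981693824753537
[155.9043 273.1596] 0.068 [ 0.3493 -0.1637  0.068 ] 0.02378647097085742 0.016404508986308804
[497.2759 234.7126] 0.01 [ 0.7275 -0.1708  0.01  ] 0.02294350252627021 0.0009603643684539601
[497.2759 234.7126] 0.09 [ 0.6603 -0.1355  0.09  ] 0.017053974603483322 0.0007138417306318742
[497.2759 234.7126] 0.068 [ 0.6788 -0.1452  0.068 ] 0.018673594782253056 0.0007816354560294045
[278.2273 205.0852] 0.09 [ 0.4632 -0.0964  0.09  ] 0.02286215115651626 0.00129362606695433
[278.2273 205.0852] 0.068 [ 0.4629 -0.1024  0.068 ] 0.02503337529657812 0.0014164820539265786
[279.811  171.3476] 0.01 [ 0.4643 -0.0968  0.01  ] 0.02649112363098507 0.0009553088217300505
[279.811  171.3476] 0.09 [ 0.4647 -0.0805  0.09  ] 0.019690932066870833 0.0007100839274910321
[279.811  171.3476] 0.068 [ 0.4646 -0.085   0.068 ] 0.021560984747001414 0.0007775207734055586
[279.2484 108.6894] 0.01 [ 0.4689 -0.0228  0.01  ] 0.027130888051849933 0.00029837438936255664
[279.2484 108.6894] 0.09 [ 0.4681 -0.0255  0.09  ] 0.020166470889824862 0.00022178258322033684
[279.2484 108.6894] 0.068 [ 0.4683 -0.0248  0.068 ] 0.02208168560938085 0.00024284532990861626
[279.2839  33.129 ] 0.01 [0.4734 0.0521 0.01  ] 0.027189596185688742 0.00018766288041512091
[279.2839  33.129 ] 0.09 [0.4715 0.0302 0.09  ] 0.020210108822708055 0.00013949038482222176
[279.2839  33.129 ] 0.068 [0.472  0.0362 0.068 ] 0.02212946784753203 0.00015273782111565812
```

View pics/w4.png

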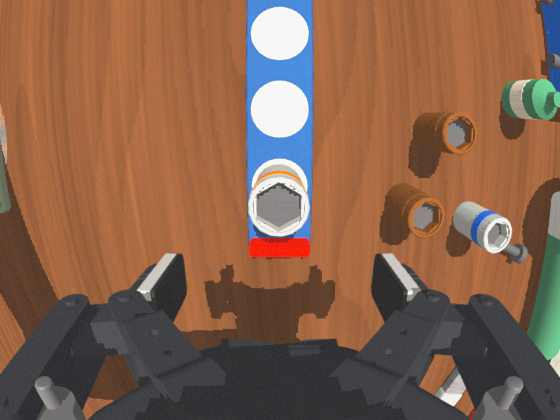

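XL is on mark d: mouth at (278,205), within about 1.5 mm of the mark's centre and clear of the red stop (279,248). Next is L (blue).

arm_command:
  delta_pos:
    - [-6, 36.5, 0]
    - [-6, 36.5, 0]
    - [-6, 36.5, 0]
    - [-6, 36.5, 0]
    - [-6, 36.5, 0]
    - [-5, 36, 8]
    - [0, 0, 0]
    - [0, 0, 0]
    - [0, 0, 0]
  dr:
    - [0, 0, 0]
    - [0, 0, 0]
    - [0, 0, 0]
    - [0, 0, 0]
    - [0, 0, 0]
    - [0, 0, 0]
    - [0, 0, 0]
    - [0, 0, 0]
    - [0, 0, 0]
  grip: [0, 0, 0, 0, 80, 80, 80, 80, 80]

```text
time: 8.72
eef_pos: [0.6762, -0.1452, 0.1869]
tool_rot: [-2.282, -2.152, 0.005]
wrist_force: [-1.4, 0.4, 0.8]
finger_gap: 0.0586
gripper_force: 0.0
```

```bash
cat >> h.py <<'E'
def look(z,r,zg,bias=.0015,tag="x"):
    "find the mouth ring nearest the image centre; shift to grasp at height zg"
    o=bot.get_obs();im=bot.camera("wrist")[:,:,::-1].copy();cv2.imwrite(f"pics/{tag}.png",im)
    b=blob(im,(280,200),z,o,r);Rt=R.from_rotvec(o["tool_rot"]).as_matrix()
    P=b[0]-bias*Rt[:,1];P[2]=zg
    print("tcp",o["eef_pos"],"gap",o["finger_gap"],"ring",b,"target",P,"move",go(P,-3.4,o))
E
python3 -c "
from h import *
look(.068,.019,.040,tag='w5')"
```

```text
tcp [ 0.6762 -0.1452  0.1869] gap 0.05862981179236811 ring (array([ 0.6787, -0.1444,  0.068 ]), np.float64(0.01872767436181349), np.float64(0.0009519708017357922)) target [ 0.6772 -0.1443  0.04  ] move (array([  0.829 ,   1.7108, 146.9101]), np.float64(0.046009036018261895))
```

arm_command:
  delta_pos:
    - [0.8, 1.7, 20]
    - [0, 0, 35]
    - [0, 0, 35]
    - [0, 0, 30]
    - [0, 0, 18]
    - [0, 0, 9]
    - [0, 0, 0]
    - [0, 0, 0]
    - [0, 0, 0]
    - [0, 0, 0]
    - [0, 0, 0]
    - [0, 0, 0]
    - [0, 0, 0]
  dr:
    - [0, 0, 0]
    - [0, 0, 0]
    - [0, 0, 0]
    - [0, 0, 0]
    - [0, 0, 0]
    - [0, 0, 0]
    - [0, 0, 0]
    - [0, 0, 0]
    - [0, 0, 0]
    - [0, 0, 0]
    - [0, 0, 0]
    - [0, 0, 0]
    - [0, 0, 0]
  grip: [80, 80, 80, 80, 80, 80, 80, 80, 255, 255, 255, 255, 255]
  force: 40

```text
time: 9.85
eef_pos: [0.6799, -0.1451, 0.0451]
tool_rot: [2.284, 2.154, 0.002]
wrist_force: [-2.6, 0.0, 6.2]
finger_gap: 0.0369
gripper_force: 40.7
```

```bash
python3 -c "
from h import *
o=bot.get_obs();print(o['eef_pos'],o['finger_gap'],o['wrist_force'])
# mark c (wrist) with bias removed
print(go([.4674,-.0228,.175],None,o), o['tool_rot'])"
```

```text
[ 0.6799 -0.1451  0.0451] 0.03690257704046942 [-2.5988  0.0275  6.2359]
(array([ 109.5459, -218.967 , -130.55  ]), 0) [2.2838 2.1539 0.0022]
```

arm_command:
  delta_pos:
    - [0, 0, -15]
    - [0, 0, -35]
    - [0, 0, -40]
    - [0, 0, -40]
    - [15.5, -31.3, 0]
    - [15.5, -31.3, 0]
    - [15.5, -31.3, 0]
    - [15.5, -31.3, 0]
    - [15.5, -31.3, 0]
    - [15.5, -31.3, 0]
    - [15.5, -31.3, 0]
    - [0, 0, 0]
    - [0, 0, 0]
    - [0, 0, 30]
    - [0, 0, 30]
    - [0, 0, 25]
    - [0, 0, 10]
    - [0, 0, 0]
    - [0, 0, 0]
    - [0, 0, 0]
  dr:
    - [0, 0, 0]
    - [0, 0, 0]
    - [0, 0, 0]
    - [0, 0, 0]
    - [0, 0, 0]
    - [0, 0, 0]
    - [0, 0, 0]
    - [0, 0, 0]
    - [0, 0, 0]
    - [0, 0, 0]
    - [0, 0, 0]
    - [0, 0, 0]
    - [0, 0, 0]
    - [0, 0, 0]
    - [0, 0, 0]
    - [0, 0, 0]
    - [0, 0, 0]
    - [0, 0, 0]
    - [0, 0, 0]
    - [0, 0, 0]
  grip: [255, 255, 255, 255, 255, 255, 255, 255, 255, 255, 255, 255, 255, 255, 255, 255, 255, 255, 255, 255]

```text
time: 11.52
eef_pos: [0.4686, -0.024, 0.0785]
tool_rot: [2.284, 2.154, 0.003]
wrist_force: [0.1, 0.2, -3.7]
finger_gap: 0.037
gripper_force: 41.7
```

```bash
python3 -c "
from h import *
o=bot.get_obs();print(o['eef_pos'],o['finger_gap'],o['wrist_force'])
print(go([.4674,-.0238,.0556],None,o))"
```

```text
[ 0.4686 -0.024   0.0785] 0.03701922435892007 [ 0.1176  0.196  -3.6819]
(array([ 0.1816, -1.2787, 22.9379]), 0)
```

arm_command:
  delta_pos:
    - [0, -1.2, 12]
    - [0, 0, 6]
    - [0, 0, 3]
    - [0, 0, 0]
    - [0, 0, 0]
    - [0, 0, 0]
  dr:
    - [0, 0, 0]
    - [0, 0, 0]
    - [0, 0, 0]
    - [0, 0, 0]
    - [0, 0, 0]
    - [0, 0, 0]
  grip: [255, 255, 255, 255, 255, 255]

```text
time: 12.02
eef_pos: [0.4662, -0.0237, 0.0571]
tool_rot: [2.285, 2.155, 0.001]
wrist_force: [-1.5, 0.5, -3.7]
finger_gap: 0.0368
gripper_force: 41.7
```

arm_command:
  delta_pos:
    - [0, 1, 1]
    - [0, 0, 0]
    - [0, 0, 0]
  dr:
    - [0, 0, 0]
    - [0, 0, 0]
    - [0, 0, 0]
  grip: [255, 255, 255]

```text
time: 12.27
eef_pos: [0.4669, -0.0237, 0.0558]
tool_rot: [2.285, 2.155, 0.0]
wrist_force: [0.0, -0.7, -4.9]
finger_gap: 0.0369
gripper_force: 41.7
```

arm_command:
  delta_pos:
    - [0, 0, 1]
    - [0, 0, 0]
    - [0, 0, 0]
  dr:
    - [0, 0, 0]
    - [0, 0, 0]
    - [0, 0, 0]
  grip: [255, 255, 255]

```text
time: 12.52
eef_pos: [0.4669, -0.0237, 0.0551]
tool_rot: [2.285, 2.155, 0.001]
wrist_force: [-1.4, 0.2, 2.1]
finger_gap: 0.0374
gripper_force: 42.2
```

arm_command:
  delta_pos:
    - [0, 0, 0]
    - [0, 0, 0]
    - [0, 0, 0]
    - [0, 0, 0]
    - [0, 0, -10]
    - [0, 0, -35]
    - [0, 0, -40]
    - [0, 0, -40]
    - [0, 0, -10]
    - [0, 0, 0]
    - [0, 0, 0]
  dr:
    - [0, 0, 0]
    - [0, 0, 0]
    - [0, 0, 0]
    - [0, 0, 0]
    - [0, 0, 0]
    - [0, 0, 0]
    - [0, 0, 0]
    - [0, 0, 0]
    - [0, 0, 0]
    - [0, 0, 0]
    - [0, 0, 0]
  grip: [0, 0, 0, 0, 0, 0, 0, 0, 0, 0, 0]

```text
time: 13.43
eef_pos: [0.4665, -0.0237, 0.1896]
tool_rot: [2.285, 2.155, 0.001]
wrist_force: [-0.1, 0.1, -0.6]
finger_gap: 0.0851
gripper_force: 0.0
```

```bash
cat >> h.py <<'E'
def survey(tag,spec):
    o=bot.get_obs();print("tcp",o["eef_pos"],o["finger_gap"])
    im=bot.camera("wrist")[:,:,::-1].copy();cv2.imwrite(f"pics/{tag}.png",im)
    c=bot.calibration("wrist");T=c["T_tool_cam"];Rt=R.from_rotvec(o["tool_rot"]).as_matrix()
    for n,P,r in spec:
        q=T[:3,:3].T@(Rt.T@(np.array(P)-o["eef_pos"])-T[:3,3]);t=np.arctan2(np.hypot(*q[:2]),q[2])
        uv=q[:2]/np.hypot(*q[:2])*t*c["mtx"][0,0]+c["mtx"][:2,2]
        print(n,uv.round(),*blob(im,uv,P[2],o,r))
E
python3 -c "
from h import *
survey('w6',[('L',(.4674,-.0238,.078),.019),('a',(.477,.126,.01),.027),('b',(.473,.052,.01),.027)])
o=bot.get_obs()
print(go([.6434,.2863,.18],-3.4,o))"
```

```text
tcp [ 0.4665 -0.0237  0.1896] 0.0850667261762693
L [279. 208.] [ 0.4689 -0.0143  0.078 ] 0.025123601651199846 0.004242651306630738
a [279.  32.] [0.4778 0.1269 0.01  ] 0.027142244006631393 0.00019758705698289317
b [280. 109.] [0.4733 0.0521 0.01  ] 0.027135956049332784 0.00022504377736430256
(array([319.8937, 158.912 ,   8.1511]), np.float64(0.048171063265442626))
```

arm_command:
  delta_pos:
    - [32, 15.9, 1]
    - [32, 15.9, 1]
    - [32, 15.9, 1]
    - [32, 15.9, 1]
    - [32, 15.9, 1]
    - [32, 15.9, 1]
    - [32, 15.9, 1]
    - [32, 15.9, 1]
    - [32, 15.9, 0]
    - [32, 15.9, 0]
    - [0, 0, 0]
    - [0, 0, 0]
    - [0, 0, 0]
  dr:
    - [0, 0, 0]
    - [0, 0, 0]
    - [0, 0, 0]
    - [0, 0, 0]
    - [0, 0, 0]
    - [0, 0, 0]
    - [0, 0, 0]
    - [0, 0, 0]
    - [0, 0, 0]
    - [0, 0, 0]
    - [0, 0, 0]
    - [0, 0, 0]
    - [0, 0, 0]
  grip: [0, 0, 0, 0, 0, 0, 0, 0, 105, 105, 105, 105, 105]

```text
time: 14.57
eef_pos: [0.643, 0.2857, 0.1788]
tool_rot: [-2.284, -2.155, 0.008]
wrist_force: [-0.8, 0.5, -0.7]
finger_gap: 0.0504
gripper_force: 0.0
```

```bash
python3 -c "
from h import *
look(.058,.0155,.033,tag='w7')
a=cv2.imread('pics/w6.png')[130:270,180:380];b=cv2.imread('pics/w7.png')[130:270,180:380]
cv2.imwrite('pics/c67.png',cv2.resize(np.hstack([a,b]),None,fx=2,fy=2,interpolation=cv2.INTER_CUBIC))"
```

```text
tcp [0.643  0.2857 0.1788] gap 0.05040101431481891 ring (array([0.6452, 0.2876, 0.058 ]), np.float64(0.015297555001177753), np.float64(0.0006567812000161689)) target [0.6437 0.2877 0.033 ] move (array([  2.4263,   1.247 , 145.8053]), np.float64(0.06180311240180458))
```

View pics/c67.png

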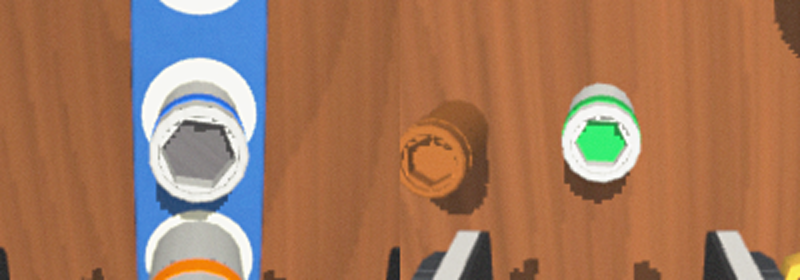

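L sits centred on mark c: its mouth in the left crop is at (198,153). On the right is M, green inside and banded, at (600,143). The brown look-alike at (432,158) is clear of the fingers.

arm_command:
  delta_pos:
    - [2.4, 1.2, 20]
    - [0, 0, 35]
    - [0, 0, 35]
    - [0, 0, 30]
    - [0, 0, 18]
    - [0, 0, 8]
    - [0, 0, 0]
    - [0, 0, 0]
    - [0, 0, 0]
    - [0, 0, 0]
    - [0, 0, 0]
    - [0, 0, 0]
    - [0, 0, 0]
  dr:
    - [0, 0, 0]
    - [0, 0, 0]
    - [0, 0, 0]
    - [0, 0, 0]
    - [0, 0, 0]
    - [0, 0, 0]
    - [0, 0, 0]
    - [0, 0, 0]
    - [0, 0, 0]
    - [0, 0, 0]
    - [0, 0, 0]
    - [0, 0, 0]
    - [0, 0, 0]
  grip: [105, 105, 105, 105, 105, 105, 105, 105, 255, 255, 255, 255, 255]
  force: 40

```text
time: 15.7
eef_pos: [0.6465, 0.2891, 0.038]
tool_rot: [2.284, 2.155, 0.005]
wrist_force: [0.4, -0.5, 6.1]
finger_gap: 0.0303
gripper_force: 40.0
```

```bash
python3 -c "
from h import *
o=bot.get_obs();print(o['eef_pos'],o['finger_gap'],o['wrist_force'])
print(go([.4718,.0519,.165],-3.4,o))"
```

```text
[0.6465 0.2891 0.038 ] 0.030330741737956277 [ 0.3844 -0.4889  6.1168]
(array([-246.9836, -159.93  , -127.8423]), np.float64(0.05415765881573975))
```

arm_command:
  delta_pos:
    - [0, 0, -15]
    - [0, 0, -35]
    - [0, 0, -40]
    - [0, 0, -40]
    - [-30.7, -20, 0]
    - [-30.7, -20, 0]
    - [-30.7, -20, 0]
    - [-30.7, -20, 0]
    - [-30.7, -20, 0]
    - [-30.7, -20, 0]
    - [-30.7, -20, 0]
    - [-30.7, -20, 0]
    - [0, 0, 0]
    - [0, 0, 30]
    - [0, 0, 30]
    - [0, 0, 25]
    - [0, 0, 10]
    - [0, 0, 0]
    - [0, 0, 0]
    - [0, 0, 0]
  dr:
    - [0, 0, 0]
    - [0, 0, 0]
    - [0, 0, 0]
    - [0, 0, 0]
    - [0, 0, 0]
    - [0, 0, 0]
    - [0, 0, 0]
    - [0, 0, 0]
    - [0, 0, 0]
    - [0, 0, 0]
    - [0, 0, 0]
    - [0, 0, 0]
    - [0, 0, 0]
    - [0, 0, 0]
    - [0, 0, 0]
    - [0, 0, 0]
    - [0, 0, 0]
    - [0, 0, 0]
    - [0, 0, 0]
    - [0, 0, 0]
  grip: [255, 255, 255, 255, 255, 255, 255, 255, 255, 255, 255, 255, 255, 255, 255, 255, 255, 255, 255, 255]

```text
time: 17.37
eef_pos: [0.4725, 0.0532, 0.0716]
tool_rot: [2.284, 2.155, 0.003]
wrist_force: [0.9, -1.4, -1.7]
finger_gap: 0.0299
gripper_force: 40.3
```

```bash
python3 -c "
from h import *
o=bot.get_obs();print(o['eef_pos'],o['finger_gap'],o['wrist_force'])
print(go([.4718,.0532,.048],-3.4,o))"
```

```text
[0.4725 0.0532 0.0716] 0.029945877432607453 [ 0.8646 -1.3956 -1.7304]
(array([-0.0207, -0.7298, 23.6014]), np.float64(0.05401435179840064))
```

arm_command:
  delta_pos:
    - [0, -0.3, 12]
    - [0, 0, 6]
    - [0, 0, 3]
    - [0, 0, 0]
    - [0, 0, 0]
    - [0, 0, 0]
  dr:
    - [0, 0, 0]
    - [0, 0, 0]
    - [0, 0, 0]
    - [0, 0, 0]
    - [0, 0, 0]
    - [0, 0, 0]
  grip: [255, 255, 255, 255, 255, 255]

```text
time: 17.87
eef_pos: [0.4716, 0.053, 0.0501]
tool_rot: [2.285, 2.155, 0.001]
wrist_force: [-0.9, 0.1, -2.0]
finger_gap: 0.0301
gripper_force: 40.3
```

arm_command:
  delta_pos:
    - [0, 0, 1]
    - [0, 0, 0]
    - [0, 0, 0]
  dr:
    - [0, 0, 0]
    - [0, 0, 0]
    - [0, 0, 0]
  grip: [255, 255, 255]

```text
time: 18.12
eef_pos: [0.4712, 0.053, 0.0487]
tool_rot: [2.285, 2.155, 0.0]
wrist_force: [0.3, -0.5, -2.9]
finger_gap: 0.0306
gripper_force: 40.3
```

arm_command:
  delta_pos:
    - [0, 0.3, 1]
    - [0, 0, 0]
    - [0, 0, 0]
  dr:
    - [0, 0, 0]
    - [0, 0, 0]
    - [0, 0, 0]
  grip: [255, 255, 255]

```text
time: 18.37
eef_pos: [0.4715, 0.0529, 0.0479]
tool_rot: [2.285, 2.155, 0.0]
wrist_force: [-1.5, -0.4, 4.0]
finger_gap: 0.0303
gripper_force: 40.7
```

arm_command:
  delta_pos:
    - [0, 0, 0]
    - [0, 0, 0]
    - [0, 0, 0]
    - [0, 0, 0]
    - [0, 0, -10]
    - [0, 0, -35]
    - [0, 0, -40]
    - [0, 0, -40]
    - [0, 0, -15]
    - [0, 0, 0]
    - [0, 0, 0]
  dr:
    - [0, 0, 0]
    - [0, 0, 0]
    - [0, 0, 0]
    - [0, 0, 0]
    - [0, 0, 0]
    - [0, 0, 0]
    - [0, 0, 0]
    - [0, 0, 0]
    - [0, 0, 0]
    - [0, 0, 0]
    - [0, 0, 0]
  grip: [0, 0, 0, 0, 0, 0, 0, 0, 0, 0, 0]

```text
time: 19.28
eef_pos: [0.4716, 0.053, 0.1882]
tool_rot: [2.285, 2.155, 0.002]
wrist_force: [-0.4, 0.6, 0.0]
finger_gap: 0.0853
gripper_force: 0.0
```

```bash
python3 -c "
from h import *
survey('w8',[('a',(.477,.126,.01),.027),('M',(.4733,.052,.068),.0155)])
print(go([.626,-.2527,.17],-3.4))"
```

```text
tcp [0.4716 0.053  0.1882] 0.08534117910359665
a [279. 112.] [0.4777 0.127  0.01  ] 0.027110647584613318 0.0002208384026618944
M [280. 206.] [0.4736 0.062  0.068 ] 0.023496566958170942 0.0030851599381069676
(array([-295.8769,  173.099 ,   16.7931]), np.float64(0.04861179889380196))
```

View pics/w8.png

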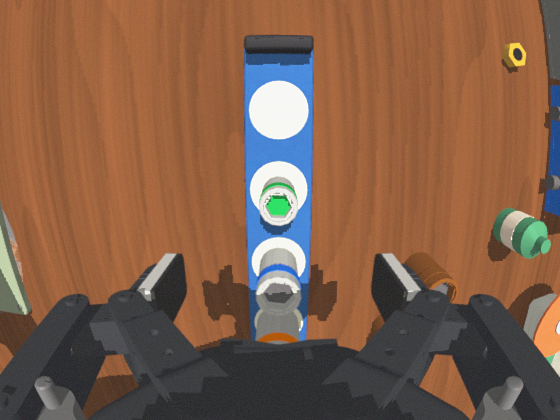

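M stands upright on mark b: its mouth is at (278,206), where (280,206) was expected. The tin at (522,234) is untouched. Next is S.

arm_command:
  delta_pos:
    - [-29.6, 17.3, 0]
    - [-29.6, 17.3, 0]
    - [-29.6, 17.3, 0]
    - [-29.6, 17.3, 0]
    - [-29.6, 17.3, 0]
    - [-29.6, 17.3, 0]
    - [-29.6, 17.3, 0]
    - [-29.6, 17.3, 0]
    - [-29.6, 17.3, 0]
    - [-29.6, 17.3, 16]
    - [0, 0, 0]
    - [0, 0, 0]
    - [0, 0, 0]
  dr:
    - [0, 0, 0]
    - [0, 0, 0]
    - [0, 0, 0]
    - [0, 0, 0]
    - [0, 0, 0]
    - [0, 0, 0]
    - [0, 0, 0]
    - [0, 0, 0]
    - [0, 0, 0]
    - [0, 0, 0]
    - [0, 0, 0]
    - [0, 0, 0]
    - [0, 0, 0]
  grip: [0, 0, 0, 0, 0, 0, 0, 0, 105, 105, 105, 105, 105]

```text
time: 20.42
eef_pos: [0.6257, -0.252, 0.1692]
tool_rot: [-2.283, -2.152, 0.003]
wrist_force: [-0.3, 0.3, 0.7]
finger_gap: 0.0502
gripper_force: 0.0
```

```bash
python3 -c "
from h import *
look(.048,.012,.024,tag='w9')"
```

```text
tcp [ 0.6257 -0.252   0.1692] gap 0.05022203311439243 ring (array([ 0.6278, -0.2555,  0.048 ]), np.float64(0.011668810144438048), np.float64(0.00046334612255047834)) target [ 0.6263 -0.2554  0.024 ] move (array([ -3.617 ,   1.4151, 145.1619]), np.float64(0.025438118743579707))
```

arm_command:
  delta_pos:
    - [-3.5, 0.5, 20]
    - [0, 0, 35]
    - [0, 0, 35]
    - [0, 0, 30]
    - [0, 0, 16]
    - [0, 0, 7]
    - [0, 0, 0]
    - [0, 0, 0]
    - [0, 0, 0]
    - [0, 0, 0]
    - [0, 0, 0]
    - [0, 0, 0]
    - [0, 0, 0]
    - [0, 0, 0]
  dr:
    - [0, 0, 0]
    - [0, 0, 0]
    - [0, 0, 0]
    - [0, 0, 0]
    - [0, 0, 0]
    - [0, 0, 0]
    - [0, 0, 0]
    - [0, 0, 0]
    - [0, 0, 0]
    - [0, 0, 0]
    - [0, 0, 0]
    - [0, 0, 0]
    - [0, 0, 0]
    - [0, 0, 0]
  grip: [105, 105, 105, 105, 105, 105, 105, 105, 255, 255, 255, 255, 255, 255]
  force: 35

```text
time: 21.63
eef_pos: [0.628, -0.2564, 0.0307]
tool_rot: [2.284, 2.153, 0.002]
wrist_force: [-1.3, 0.6, 7.2]
finger_gap: 0.023
gripper_force: 34.3
```

```bash
python3 -c "
from h import *
o=bot.get_obs();print(o['eef_pos'],o['finger_gap'],o['wrist_force'])
print(go([.4763,.1270,.155],-3.4,o))"
```

```text
[ 0.628  -0.2564  0.0307] 0.023015569474854548 [-1.2715  0.6464  7.1974]
(array([ 373.6675, -173.8345, -125.1227]), np.float64(0.03668203832481254))
```

arm_command:
  delta_pos:
    - [0, 0, -15]
    - [0, 0, -35]
    - [0, 0, -40]
    - [0, 0, -40]
    - [33.9, -15.8, 0]
    - [33.9, -15.8, 0]
    - [33.9, -15.8, 0]
    - [33.9, -15.8, 0]
    - [33.9, -15.8, 0]
    - [33.9, -15.8, 0]
    - [33.9, -15.8, 0]
    - [33.9, -15.8, 0]
    - [33.9, -15.8, 0]
    - [33.9, -15.8, 0]
    - [33.9, -15.8, 0]
    - [0, 0, 0]
    - [0, 0, 0]
    - [0, 0, 0]
  dr:
    - [0, 0, 0]
    - [0, 0, 0]
    - [0, 0, 0]
    - [0, 0, 0]
    - [0, 0, 0]
    - [0, 0, 0]
    - [0, 0, 0]
    - [0, 0, 0]
    - [0, 0, 0]
    - [0, 0, 0]
    - [0, 0, 0]
    - [0, 0, 0]
    - [0, 0, 0]
    - [0, 0, 0]
    - [0, 0, 0]
    - [0, 0, 0]
    - [0, 0, 0]
    - [0, 0, 0]
  grip: [255, 255, 255, 255, 255, 255, 255, 255, 255, 255, 255, 255, 255, 255, 255, 255, 255, 255]

```text
time: 23.13
eef_pos: [0.4756, 0.1261, 0.1589]
tool_rot: [2.284, 2.156, 0.001]
wrist_force: [0.4, -0.1, -1.4]
finger_gap: 0.0228
gripper_force: 34.7
```

arm_command:
  delta_pos:
    - [0, 0, 30]
    - [0, 0, 30]
    - [0, 0, 25]
    - [0, 0, 10]
    - [0, 0, 5]
    - [0, 0, 0]
    - [0, 0, 0]
    - [0, 0, 0]
  dr:
    - [0, 0, 0]
    - [0, 0, 0]
    - [0, 0, 0]
    - [0, 0, 0]
    - [0, 0, 0]
    - [0, 0, 0]
    - [0, 0, 0]
    - [0, 0, 0]
  grip: [255, 255, 255, 255, 255, 255, 255, 255]

```text
time: 23.8
eef_pos: [0.4766, 0.126, 0.0596]
tool_rot: [2.286, 2.153, 0.003]
wrist_force: [-1.0, -0.0, -1.1]
finger_gap: 0.0229
gripper_force: 34.7
```

```bash
python3 -c "
from h import *
o=bot.get_obs();print(o['eef_pos'],o['finger_gap'],o['wrist_force'])
print(go([.4763,.1257,.0407],-3.4,o))"
```

```text
[0.4766 0.126  0.0596] 0.022894015957670537 [-0.9518 -0.0067 -1.1113]
(array([-0.2866, -0.2948, 18.879 ]), np.float64(-0.008055472235440675))
```

arm_command:
  delta_pos:
    - [0, 0, 9]
    - [0, 0, 5]
    - [0, 0, 2]
    - [0, 0, 0]
    - [0, 0, 0]
  dr:
    - [0, 0, 0]
    - [0, 0, 0]
    - [0, 0, 0]
    - [0, 0, 0]
    - [0, 0, 0]
  grip: [255, 255, 255, 255, 255]

```text
time: 24.22
eef_pos: [0.4753, 0.1263, 0.0424]
tool_rot: [-2.285, -2.156, 0.001]
wrist_force: [-0.7, 0.0, -0.9]
finger_gap: 0.0233
gripper_force: 34.7
```

arm_command:
  delta_pos:
    - [0, 0, 1]
    - [0, 0, 0]
    - [0, 0, 0]
  dr:
    - [0, 0, 0]
    - [0, 0, 0]
    - [0, 0, 0]
  grip: [255, 255, 255]

```text
time: 24.47
eef_pos: [0.4755, 0.1263, 0.0417]
tool_rot: [2.285, 2.155, 0.0]
wrist_force: [0.5, 0.4, -1.7]
finger_gap: 0.023
gripper_force: 34.7
```

arm_command:
  delta_pos:
    - [-0.5, 0.5, 1]
    - [0, 0, 0]
    - [0, 0, 0]
  dr:
    - [0, 0, 0]
    - [0, 0, 0]
    - [0, 0, 0]
  grip: [255, 255, 255]

```text
time: 24.72
eef_pos: [0.476, 0.1258, 0.0407]
tool_rot: [2.285, 2.155, 0.001]
wrist_force: [-0.5, -0.1, -0.4]
finger_gap: 0.0232
gripper_force: 34.9
```

arm_command:
  delta_pos:
    - [0, 0, 0.5]
    - [0, 0, 0]
    - [0, 0, 0]
  dr:
    - [0, 0, 0]
    - [0, 0, 0]
    - [0, 0, 0]
  grip: [255, 255, 255]

```text
time: 24.97
eef_pos: [0.476, 0.1258, 0.0407]
tool_rot: [2.285, 2.155, 0.001]
wrist_force: [-1.8, 0.2, 5.5]
finger_gap: 0.0232
gripper_force: 35.4
```

arm_command:
  delta_pos:
    - [0, 0, 0]
    - [0, 0, 0]
    - [0, 0, 0]
    - [0, 0, 0]
    - [0, 0, -10]
    - [0, 0, -35]
    - [0, 0, -40]
    - [0, 0, -40]
    - [0, 0, -40]
    - [0, 0, -40]
    - [-40, 0, 0]
    - [-40, 0, 0]
    - [-40, 0, 0]
    - [-40, 0, 0]
    - [-40, 0, 0]
    - [0, 0, 0]
    - [0, 0, 0]
    - [0, 0, 0]
  dr:
    - [0, 0, 0]
    - [0, 0, 0]
    - [0, 0, 0]
    - [0, 0, 0]
    - [0, 0, 0]
    - [0, 0, 0]
    - [0, 0, 0]
    - [0, 0, 0]
    - [0, 0, 0]
    - [0, 0, 0]
    - [0, 0, 0]
    - [0, 0, 0]
    - [0, 0, 0]
    - [0, 0, 0]
    - [0, 0, 0]
    - [0, 0, 0]
    - [0, 0, 0]
    - [0, 0, 0]
  grip: [0, 0, 0, 0, 0, 0, 0, 0, 0, 0, 0, 0, 0, 0, 0, 0, 0, 0]

```text
time: 26.47
eef_pos: [0.464, -0.0737, 0.2455]
tool_rot: [-2.286, -2.154, -0.001]
wrist_force: [0.6, 0.2, 0.4]
finger_gap: 0.0852
gripper_force: 0.0
```

```bash
python3 - <<'E'
from h import *
survey('w10',[('S',(.4777,.127,.058),.012),('XL',(.4642,-.0975,.09),.023)])
for n in("side","top"): cv2.imwrite(f"pics/{n}1.png",bot.camera(n)[:,:,::-1])
a=cv2.resize(cv2.imread("pics/w10.png")[0:300,180:380],None,fx=2,fy=2)
b=cv2.resize(cv2.imread("pics/side1.png")[140:340,150:283],None,fx=3,fy=3)
cv2.imwrite("pics/fin.png",np.hstack([a,b]))
E
```

```text
tcp [ 0.464  -0.0737  0.2455] 0.08516286087486555
S [279. -14.] [0.4618 0.1025 0.058 ] 0.010304991561904595 0.0055859299665261385
XL [280. 221.] [ 0.4635 -0.096   0.09  ] 0.02320938935815437 0.0013387000924127146
```

View pics/fin.png

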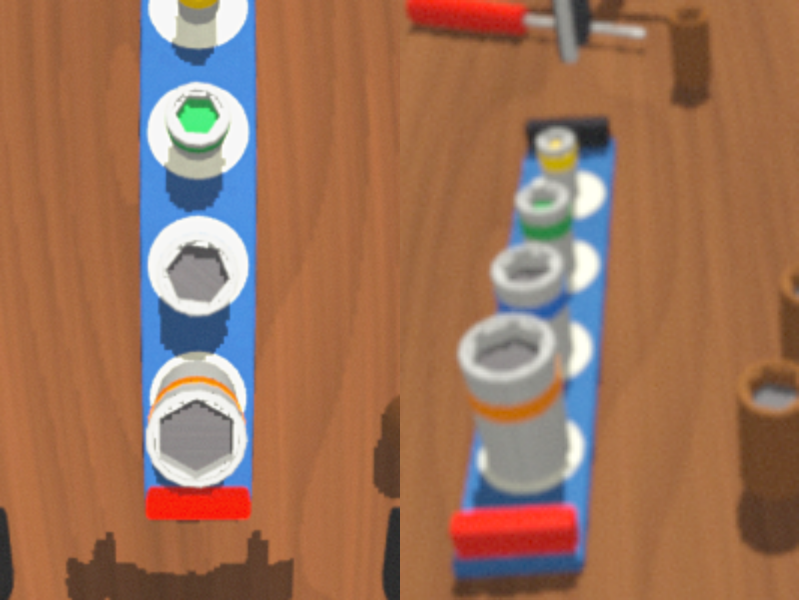

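All four stand upright and in order: wrist crop S (198,5), M (197,117), L (197,271), XL (196,435), with the red stop below at (198,503). I'll take one closer look straight over S and M.

arm_command:
  delta_pos:
    - [38, 0, 0]
    - [38, 0, 0]
    - [38, 0, 0]
    - [0, 0, 0]
    - [0, 0, 0]
  dr:
    - [0, 0, 0]
    - [0, 0, 0]
    - [0, 0, 0]
    - [0, 0, 0]
    - [0, 0, 0]
  grip: [0, 0, 0, 0, 0]

```text
time: 27.03
eef_pos: [0.4706, 0.0426, 0.2451]
tool_rot: [2.279, 2.163, -0.0]
wrist_force: [0.3, -0.3, 0.5]
finger_gap: 0.0856
gripper_force: 0.0
```

```bash
python3 - <<'E'
from h import *
o=bot.get_obs();im=bot.camera("wrist")[:,:,::-1].copy();cv2.imwrite("pics/w11.png",im);print(o["eef_pos"])
c=bot.calibration("wrist");print("cam",o["eef_pos"]+R.from_rotvec(o["tool_rot"]).as_matrix()@c["T_tool_cam"][:3,3])
cv2.imwrite("pics/w11c.png",cv2.resize(im[20:220,200:360],None,fx=3,fy=3,interpolation=cv2.INTER_CUBIC))
E
```

```text
[0.4706 0.0426 0.2451]
cam [0.4746 0.107  0.3686]
```

View pics/w11c.png

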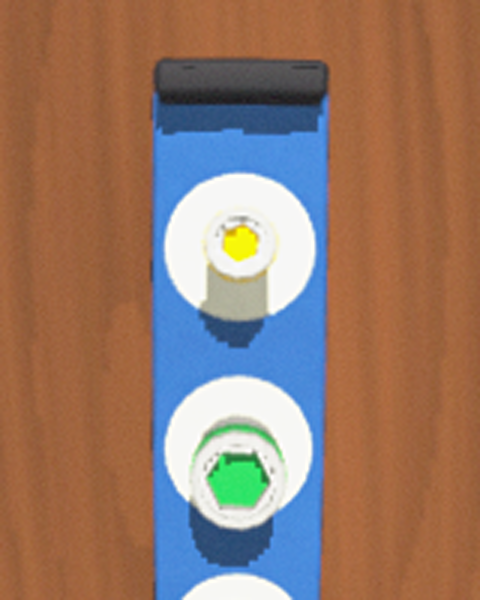

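```bash
python3 - <<'E'
from h import *
o=bot.get_obs()
px=lambda u,v:((u+.5)/3-.5+200,(v+.5)/3-.5+20)
for n,a,h,b in(("S",(240,244),.058,(240,247)),("M",(238,481),.068,(238.5,450))):
    print(n,(onz("wrist",px(*a),h,o)-onz("wrist",px(*b),.01,o))[:2]*1000)
E
```

```text
S [-0.2756 -1.7964]
M [-0.3358 -1.0088]
```

S and M sit within 2 mm of their mark centres: S mouth (240,244) on mark (240,247), M mouth (238,481) on mark (238,450). XL and L are similar and the arm is clear, so I hand it in.

```bash
python3 -c "
from bench import bot
print(bot.finish_job())"
```

```text
the job is handed in; nothing more can be done
None
```

The four sockets stand mouth up on the marks in size order, XL by the red stop to S by the black stop; XL, M and S measured within about 2 mm of centre and L was judged centred by eye, the oil tin and brown look-alikes were left alone, and the job was handed in at about 27 s (no verdict was returned).

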